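# Assemble the hand chopper

### The arm

A 6-joint arm with a two-finger parallel gripper is mounted at the origin on a cart in front of the work surface, level with it; the furniture and walls round the work are solid. World frame = base frame: x ahead of the robot, y to its left, z up, the work surface at z = 0. Lengths are in mm, angles in rad, forces in N, time in s.
With the tool pointing down it reaches from about 375 to 975 mm from the base axis. Payload 3.8 kg.
Tool frame: the origin (TCP) lies between the finger pads; the fingertips stand 17 mm ahead of it and the grasp point (between the pads) lies 2 mm behind it; z points along the fingers, y is the line along which they close (so a half turn about z gives the same grasp; the last joint's range is limited). The gripper opens to 85 mm and grips with 20 to 120 N. Pads are 22 mm wide; open, the fingers measure 114 mm over their backs; the gripper's body (76 mm by 85 mm) begins 54 mm behind the grasp point. The pads swing forward as they close: fully open they stand 13 mm farther back than shut.
Start: joints at [1.272, 0.264, 1.604, -0, 1.274, -0.037], TCP at [174.701, 651.995, 248.28] pointing down, gripper open.
Joint ranges: [-2.63, 2.63], [-0.94, 2.18], [0.31, 2.57], [-1.31, 4.45], [0, 2.66], [-2.55, 2.55]. Speed limits (rad/s): [2.57, 2.57, 3.14, 3.14, 3.14, 3.14].

### API

Orientations are given as a unit quaternion [w, x, y, z].
In Python, from plant import arm gives the robot as it stands.
- The arm moves only by the tool drive_tool, never from a script. Its argument "deltas" is a list that holds one entry, the list of rows, each a list of 5 numbers: the gripper's target within -1 to 1 (fully open at 1, half-way at 0, shut at -1), then the shift along the tool's x, y, z in units of 30 mm (1.0 is 30 mm), then the turn about the tool's z in units of 8 degrees (1.0 is 8 degrees). A call has 1 to 12 rows; each row shifts and turns the commanded pose from where the row before left it, along the tool's axes as they then stand; what a row does not reach is not made up. A row lasts 1/10 s, in which the tool goes at most 50 mm and 8.59 degrees, less where a joint would pass 70% of its speed; a pose out of reach is approached as far as the arm can. A call is refused whole if a number of a shift passes 1 or a number of a turn 1, either way. A call with a gripper value outside its range is refused whole. The fingers move at their own pace and stop on an object; "force" is the grip in N (left out, the last holds). Time passes only in rows, so rows that do not move let the fingers close. It gives the time, the measured TCP pose, the force, the opening and the grip force at its end, in the units of the state.
- arm.observe(): the state, without advancing time (a new reading comes with each control period).
- arm.get_image(name): name is "scene" or "top" or "wrist"; returns the picture (480x640x3 uint8, red, green, blue); there is no depth.
- arm.camera_model(name): a dict with "camera_matrix" (3x3 intrinsics, pixels), "distortion" ([k1, k2, p1, p2, k3] as OpenCV has them; the pictures are not rectified), "origin" and "attitude" of the camera in the world; the wrist camera has in their place "mount" (4x4, takes a point from camera to tool coordinates, whose origin is the TCP and whose axes are the flange's). Camera axes: x right, y down, z forward; pixel columns grow to the right and rows downward; lengths in mm; the calibration is good to about 2 mm. A picture is of the moment at which its call begins: read the wrist's pose just before it. camera_model takes no time and is no camera call.
- arm.sign_off(): hands the job in; it is judged then, once.
The state is a dict: "t": time; "joint_positions": joint angles; "qvel": joint speeds; "tau": joint torques, N m; "position": TCP position; "eef_rot": TCP orientation; "force": force on the tool from outside, world axes, zero at the start; "moment": the same for the moment, N m; "finger_gap": finger opening in mm; "gripper_force": force on a finger pad.
Only numpy, scipy, OpenCV 4.12 (cv2) and the standard library are available. Lean on these libraries where they do the work, as an engineer would, in place of code of your own. Each camera call takes 0.05 s, during which the arm holds its last target. There are 200 camera calls.

### The job

Put the hand chopper together: slide the rotor with the two swept steel blades over the spindle in the clear bowl, right down onto its shoulder, then set the lid on the bowl with its two ears under the bowl's two snap hooks (either way round) and press it straight down until both sides have clicked and it sits flush. The other rotor, the whipping disc, is not wanted: leave it standing where it is.

Things in the scene. Friction and masses are not known exactly. Their poses are not given: they have to be found in the camera images.
- bowl: Clear round bowl, 124 mm outside, 116 mm inside, rim 85 mm above the worktop, held fast to the worktop by a dark suction foot: it cannot be moved. Origin: centre of its underside, z up. White snap hooks, 24 mm wide, stand outside its wall at its +y and -y sides (y is the line through both hooks); they reach 105 mm above the worktop and 84 mm from the axis.
- spindle_tip (a point): Top of the steel spindle on the bowl's axis, 70 mm above the worktop: 10 mm thick, tapered over its top 8 mm to 6 mm. It stands on a white shoulder, 26 mm across, whose top is 20 mm above the worktop.
- lid_seat (a point): Where the lid's origin lies when the lid is home: on the bowl's axis, 75 mm above the worktop.
- hook_left (a joint): Snap hook at the bowl's +y side: 0 rad at rest, grows as its top bends outward, springs back. Its nose points inward, sloped on top; the level underside is 92.5 mm above the worktop, its edge 65 mm from the axis. Contact begins with the lid 12 mm above home; both hooks together take about 10 to 20 N of push and click 1.5 mm above home.
- hook_right (a joint): The same snap hook at the bowl's -y side.
- blade: Chopping rotor: upright white hub with two swept steel blades pointing away from each other, one at its foot, one 26 mm up (collars up to z = 32 mm); 94 mm across, 84 mm tall, about 80 g. Starts standing upright on the worktop. Origin: centre of the hub's underside, z up. Hub 24 mm thick, with a bore 14 mm wide, 58 mm deep, open below. Home on the spindle its origin is 20 mm above the worktop.
- blade_head (a point): Middle of the rotor's head, 71 mm above its origin: a solid square block 24 mm wide, faces along the rotor's x and y, 26 mm tall (z 58 to 84 mm), made to be gripped. With the rotor home the head's top is 19 mm above the bowl's rim.
- whipping_disc: The other rotor, not wanted: the same hub and head, but with a flat spoked white disc 80 mm across at its foot instead of blades. Stands on the worktop; origin at the centre of its underside.
- lid: White lid, 124 mm round, 68 mm high, about 150 g, lying right way up on the worktop. Origin: centre of its skirt's underside, z up. Skirt 110 to 112 mm across, 10 mm deep, goes inside the bowl's rim; plate z 10 to 16 mm rests on the rim; two ears at its +y and -y sides, 30 mm wide, reach 68.5 mm from the axis; drum 82 mm wide to z = 38 mm.
- lid_grip (a point): Middle of the grip bar on top of the lid, 53 mm above the lid's origin: 22 mm wide along the lid's x, 64 mm long along its y, z 38 to 68 mm. A socket under the drum (40 mm wide, to z = 32 mm) takes the rotor's head. A small grey pull handle sits on the drum's -x side; half a turn of the lid makes no difference.
Mind the look-alikes: they are no part of the job. Leave any pink look-alike of the blade alone.

How it is judged:
By the outcome, as a careful person would: the job done as asked, in the order asked, and still so for the second after the job is handed in, with the robot touching nothing.
It also fails if it takes over 54 s, if anything falls off the work surface, if the arm or the gripper's body presses on something with over 40 N, if the wrist force passes 120 N, or if a joint passes its speed limit or range.

## Working session

There is one attempt and no reset: what is moved stays moved. The work goes in short steps, Python scripts to look and compute and a tool call to move; the robot and the scene stay as the last step left them, time stands still between calls to the robot, and variables do not carry over. Pictures are saved under pics/ and viewed, at most 10 in all, crops included, and the job is handed in when it is done.

Besides the shell and the picture viewer there is one more tool, called after ">>>" as name(argument=value, ...), one argument or row to a line, values as JSON. drive_tool: Moves the arm, as the interface text tells. Its arguments: {"type":"object","properties":{"deltas":{"type":"array","items":{"type":"array","items":{"type":"array","items":{"type":"number"}}}},"force":{"type":"number"}},"required":["deltas"]}

```bash
mkdir -p pics; ls
python3 - <<'E'
from plant import arm
import cv2
for n in("scene","top"):
    cv2.imwrite(f"pics/{n}0.png",arm.get_image(n)[:,:,::-1]); m=arm.camera_model(n); print(n,m)
print(arm.camera_model("wrist")); print(arm.observe())
E
```

```text
pics
scene {'camera_matrix': array([[552.30078068,   0.        , 321.72707725],
       [  0.        , 552.30078068, 234.75456549],
       [  0.        ,   0.        ,   1.        ]]), 'distortion': array([-0.11574064,  0.        ,  0.        ,  0.        ,  0.        ]), 'origin': array([-504.2649793 ,  840.22064575,  952.21931235]), 'attitude': array([ 0.21069878, -0.43199142,  0.77871084, -0.4032355 ])}
top {'camera_matrix': array([[516.87935068,   0.        , 321.10137575],
       [  0.        , 516.87935068, 239.60144789],
       [  0.        ,   0.        ,   1.        ]]), 'distortion': array([0.04081644, 0.        , 0.        , 0.        , 0.        ]), 'origin': array([  32.01786311,  -37.58198383, 1451.7383947 ]), 'attitude': array([-0.16429577,  0.82304469, -0.53433076,  0.10047375])}
{'camera_matrix': array([[398.40271778,   0.        , 321.4907703 ],
       [  0.        , 398.40271778, 237.93668176],
       [  0.        ,   0.        ,   1.        ]]), 'distortion': array([-0.02554128,  0.        ,  0.        ,  0.        ,  0.        ]), 'mount': array([[-9.94649569e-04,
[... 313 characters left out ...]
]])}
{'t': 0.1, 'joint_positions': array([ 1.27212062e+00,  2.64689410e-01,  1.60526136e+00,  1.23111557e-05,
        1.27368444e+00, -3.68849107e-02]), 'qvel': array([ 0.00011545, -0.00138766, -0.00357304, -0.00078195, -0.00073008,
       -0.0013092 ]), 'tau': array([-1.97000468e-04, -5.16697812e+01, -3.68597460e+01, -1.12777436e-04,
        6.25065848e-03, -5.25658749e-06]), 'position': array([174.49958155, 651.40093334, 247.06574422]), 'eef_rot': array([-1.76349317e-04,  1.30523660e-01,  9.91444669e-01, -1.00595662e-03]), 'force': array([-0.3671706 , -0.04997624,  1.09644733]), 'moment': array([ 0.00677995, -0.02951749, -0.01327588]), 'gripper_force': 0.0, 'finger_gap': 85.20726956993776}
```

View pics/scene0.png

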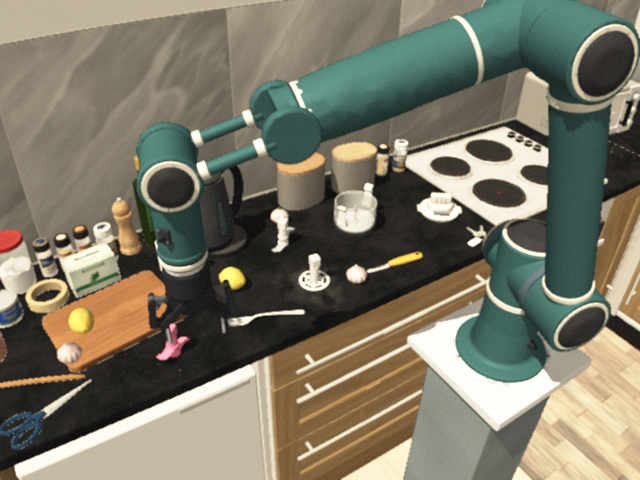

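View pics/top0.png

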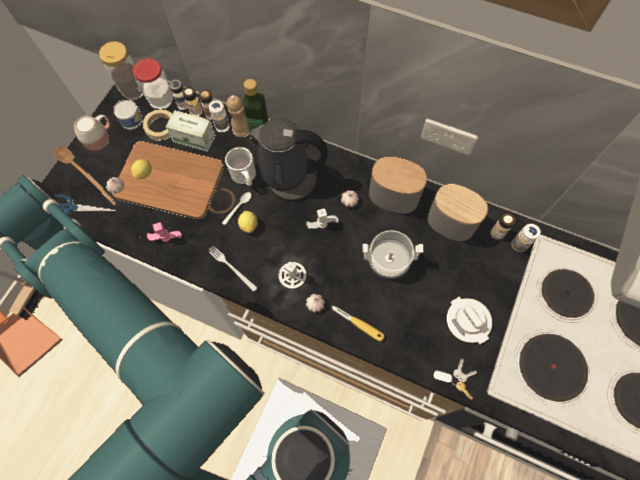

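The top view shows the bowl at about (390,256), white blade at (322,219), lid at (470,320), disc at (292,275) and the pink look-alike at (164,233). I'll enlarge a crop.

```bash
cat > h.py <<'E'
import numpy as np, cv2
from plant import arm
from scipy.spatial.transform import Rotation as R
def rot(q): return R.from_quat(np.asarray(q)[[1,2,3,0]]).as_matrix()
def cam(n,s=None):
    m=arm.camera_model(n)
    if n=="wrist":
        T=np.array(m["mount"]); Rt=rot(s["eef_rot"]); return m,Rt@T[:3,:3],Rt@T[:3,3]+s["position"]
    return m,rot(m["attitude"]),m["origin"]
def at_z(n,uv,z,s=None):
    m,Rc,o=cam(n,s); p=cv2.undistortPoints(np.float64([[uv]]),m["camera_matrix"],m["distortion"])[0,0]
    d=Rc@[p[0],p[1],1]; return o+d*(z-o[2])/d[2]
def proj(n,P,s=None):
    m,Rc,o=cam(n,s); r=cv2.Rodrigues(Rc.T)[0]
    return cv2.projectPoints(np.float64(P).reshape(-1,3),r,-Rc.T@o,m["camera_matrix"],m["distortion"])[0][:,0]
def save(img,name,box=None,k=1):
    if box: img=img[box[1]:box[3],box[0]:box[2]]
    cv2.imwrite("pics/"+name,cv2.resize(img,None,fx=k,fy=k,interpolation=cv2.INTER_CUBIC)[:,:,::-1])
def yaw(s):
    Rt=rot(s["eef_rot"]); return np.degrees(np.arctan2(Rt[1,0],Rt[0,0]))
def to_tool(s,dxyz): # world shift -> row units
    return rot(s["eef_rot"]).T@np.asarray(dxyz)/30
E
python3 - <<'E'
from h import *
save(cv2.imread("pics/top0.png")[:,:,::-1],"top_c.png",(295,195,505,350),3.8)
for n,uv,z in[("bowl",(390,256),70),("blade",(323,217),84),("lid",(470,320),38),("disc",(292,268),84),("pink",(164,233),40)]: print(n,at_z("top",uv,z))
s=arm.observe();print(yaw(s),rot(s["eef_rot"]).round(3))
E
```

```text
bowl [574.28825144   6.01828292  70.        ]
blade [602.79321128 227.31550103  84.        ]
lid [ 500.43428447 -262.0525913    38.        ]
disc [424.49107539 242.67594778  84.        ]
pink [382.59796437 645.5430982   40.        ]
165.00027974338087 [[-0.966  0.259 -0.001]
 [ 0.259  0.966 -0.002]
 [ 0.    -0.002 -1.   ]]
```

View pics/top_c.png

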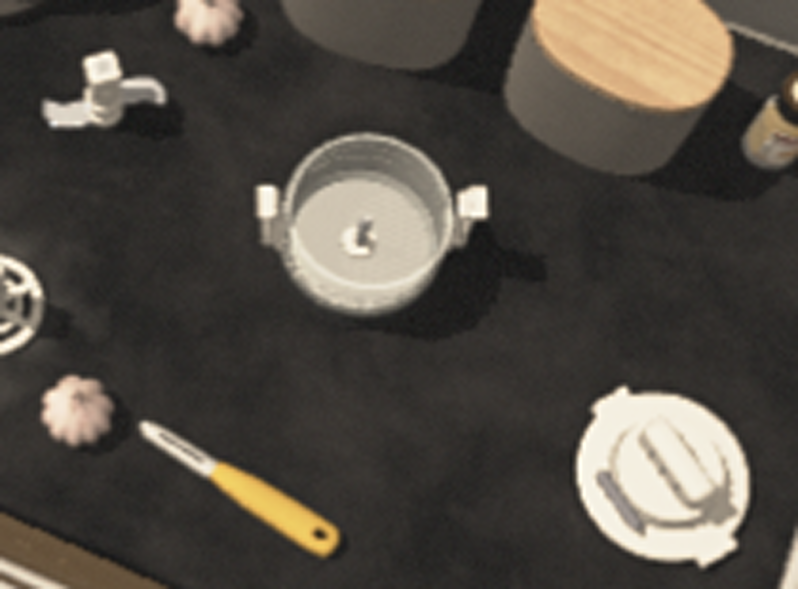

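The crop shows the head at (102,68), hook tops at (266,198) and (474,202), and lid ears at (610,402) and (718,550), with the bar between them.

Run:
```python
from h import *
f=lambda u,v,z: at_z("top",(295+u/3.8,195+v/3.8),z)
def ang(a,b): d=b-a; return np.degrees(np.arctan2(d[1],d[0]))
print("head",f(102,68,84)); 
a,b=f(84,63,84),f(115,54,84); print("head edge",ang(a,b), np.linalg.norm(b-a))
a,b=f(266,198,105),f(474,202,105); print("hooks",a,b,(a+b)/2,ang(a,b),np.linalg.norm(a-b))
a,b=f(610,402,13),f(718,550,13); print("ears",a,b,(a+b)/2,ang(a,b),np.linalg.norm(a-b))
a,b=f(367,220,85)[:2],f(662,475,16)[:2];print("rimc",a,"plate c",b)
```

```text
head [613.45879418 235.7773468   84.        ]
head edge -48.33239283181994 25.028554305175895
hooks [557.0152512   78.21241457 105.        ] [615.78856031 -62.10930168 105.        ] [586.40190575   8.05155645 105.        ] -67.27378069228374 152.1331190523368
ears [ 545.15949483 -211.64485635   13.        ] [ 471.40484825 -317.78461638   13.        ] [ 508.28217154 -264.71473637   13.        ] -124.79475517465661 129.24935802603076
rimc [578.91473034   4.87215469] plate c [ 506.82516505 -263.5467282 ]
```

>>> drive_tool(
  deltas=[
    [[1, -1, -0.54, 0, 0], [1, -1, -0.54, 0, 0], [1, -1, -0.54, 0, 0], [1, -1, -0.54, 0, 0], [1, -1, -0.54, 0, 0], [1, -1, -0.54, 0, 0], [1, -1, -0.54, 0, 0], [1, -1, -0.54, 0, 0], [1, -1, -0.54, 0, 0], [1, -1, -0.54, 0, 0], [1, -1, -0.54, 0, 0], [1, -1, -0.54, 0, 0]],
  ],
)

```text
t: 1.3
position: [472.7, 369.8, 247.7]
eef_rot: [-0.0, 0.131, 0.991, -0.0]
force: [-0.1, -0.2, -0.1]
finger_gap: 85.4
gripper_force: 0.0
```

>>> drive_tool(
  deltas=[
    [[1, -1, -0.54, 0, 0], [1, -1, -0.54, 0, 0], [1, -1, -0.54, 0, 0], [1, -1, -0.54, 0, 0], [1, -0.83, -0.47, 0, 0], [1, -0.83, -0.47, 0, 0], [1, 0, 0, 0, 1], [1, 0, 0, 0, 1], [1, 0, 0, 0, 1], [1, 0, 0, 0, 1], [1, 0, 0, 0, 0], [1, 0, 0, 0, 0]],
  ],
)

```text
t: 2.5
position: [611.8, 237.2, 247.8]
eef_rot: [-0.0, 0.397, 0.918, -0.0]
force: [0.2, -0.8, 0.4]
finger_gap: 85.2
gripper_force: 0.0
```

Run:
```python
from h import *
s=arm.observe();im=arm.get_image("wrist");save(im,"w1.png")
print(s["position"],yaw(s),proj("wrist",[[613,236,84]],s))
```

```text
[611.81204785 237.19966903 247.78152299] 133.19075124483726 [[321.95403643 222.29841095]]
```

View pics/w1.png

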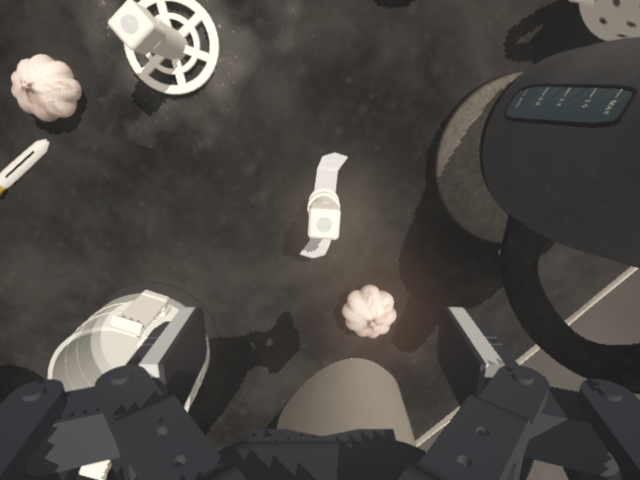

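The head's top is centred at (324,223), square to the fingers, and the disc is far off. The position is confirmed, so I descend with the gripper partly open.

>>> drive_tool(
  deltas=[
    [[0.2, -0.05, 0.02, 0.3, 0], [0.2, 0, 0, 0.7, 0], [0.2, 0, 0, 0.8, 0], [0.2, 0, 0, 0.8, 0], [0.2, 0, 0, 0.8, 0], [0.2, 0, 0, 0.8, 0], [0.2, 0, 0, 0.8, 0], [0.2, 0, 0, 0.5, 0], [0.2, 0, 0, 0.33, 0], [0.2, 0, 0, 0, 0], [-1, 0, 0, 0, 0], [-1, 0, 0, 0, 0]],
  ],
  force=40,
)

```text
t: 3.75
position: [614.7, 237.0, 75.0]
eef_rot: [0.001, 0.399, 0.917, 0.001]
force: [-0.1, 0.1, 7.8]
finger_gap: 23.7
gripper_force: 41.2
```

>>> drive_tool(
  deltas=[
    [[-1, 0, 0, 0, 0], [-1, 0, 0, 0, 0], [-1, 0, 0, 0, 0], [-1, 0, 0, 0, 0], [-1, 0, 0, 0, 0]],
  ],
)

```text
t: 4.25
position: [614.7, 237.0, 75.0]
eef_rot: [0.001, 0.399, 0.917, 0.001]
force: [0.4, -0.2, 5.3]
finger_gap: 23.3
gripper_force: 40.7
```

>>> drive_tool(
  deltas=[
    [[-1, 0, 0, -0.4, 0], [-1, 0, 0, -0.8, 0], [-1, 0, 0, -0.9, 0], [-1, 0, 0, -0.9, 0], [-1, 0, 0, -0.9, 0], [-1, 0, 0, -0.9, 0], [-1, 0, 0, -0.3, 0], [-1, 0, 0, 0, 0]],
  ],
)

```text
t: 5.05
position: [614.4, 236.9, 228.5]
eef_rot: [0.001, 0.399, 0.917, 0.001]
force: [-0.2, 0.2, -0.6]
finger_gap: 23.5
gripper_force: 40.1
```

>>> drive_tool(
  deltas=[
    [[-1, -0.2, -0.4, 0, 0], [-1, -0.54, -1, 0, 0], [-1, -0.54, -1, 0, 0], [-1, -0.54, -1, 0, 0], [-1, -0.54, -1, 0, 0], [-1, -0.54, -1, 0, 0], [-1, -0.54, -1, 0, 0], [-1, -0.54, -1, 0, 0], [-1, -0.54, -1, 0, 0], [-1, -0.4, -0.66, 0, 0], [-1, 0, 0, 0, 0], [-1, 0, 0, 0, 0]],
  ],
)

```text
t: 6.25
position: [513.9, -57.1, 224.5]
eef_rot: [-0.002, 0.4, 0.917, -0.0]
force: [0.0, 0.5, -0.6]
finger_gap: 23.6
gripper_force: 40.0
```

Run:
```python
from h import *
s=arm.observe();im=arm.get_image("wrist");save(im,"w2.png")
print(s["position"],yaw(s),s["finger_gap"],proj("wrist",[[583,6,70],[557,78,105],[615.8,-62,105]],s))
```

```text
[513.86841639 -57.09771413 224.53756916] 132.8916029359107 23.55665415562753 [[450.77632091 224.83399294]
 [529.49671255 125.6096298 ]
 [424.6882145  338.03551883]]
```

View pics/w2.png

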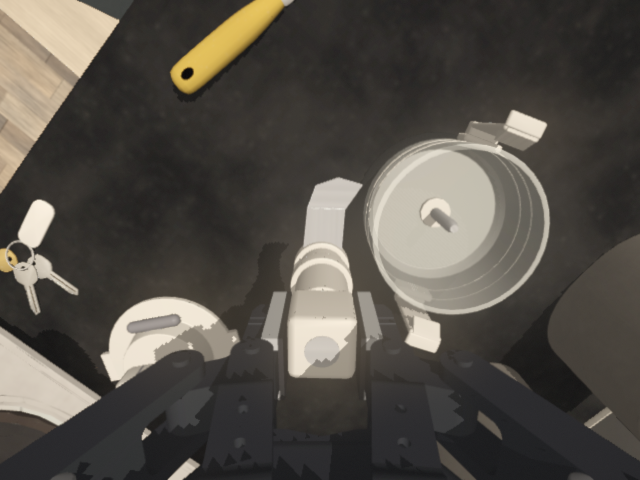

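The spindle tip is at about (456,227), the hook tops at about (527,125) and (424,331), and the held head is centred at (321,350).

Run:
```python
from h import *
s={"position":np.array([513.868,-57.098,224.538]),"eef_rot":arm.observe()["eef_rot"]}
t=at_z("wrist",(456,227),70,s);print("tip",t)
a,b=at_z("wrist",(527,123),105,s),at_z("wrist",(425,330),105,s);d=b-a
print(a,b,(a+b)/2,np.degrees(np.arctan2(d[1],d[0])),np.linalg.norm(d))
print("head top seen", at_z("wrist",(321,350),224.5+11,s))
print(proj("wrist",[t+[0,0,0],[t[0],t[1],20],[t[0],t[1],85]],s))
for c in t[None]:
  print(to_tool(s,c-s["position"]), at_z("wrist",(437,213),22,s))
```

```text
tip [587.07789787   7.58445377  70.        ]
[554.65938114  77.96529358 105.        ] [611.44523169 -57.48017111 105.        ] [583.05230641  10.24256123 105.        ] -67.25401016154727 146.86765038018618
head top seen [512.9809096  -56.75791163 235.5       ]
[[456.         227.        ]
 [437.03360043 211.51328385]
 [462.9632805  232.69172567]]
[-0.09688528  3.26159764  5.14704199] [587.26141802   6.62969248  22.        ]
```

>>> drive_tool(
  deltas=[
    [[-1, -0.02, 0.5, 0, 0], [-1, -0.02, 0.8, 0, 0], [-1, -0.02, 0.8, 0, 0], [-1, -0.02, 0.8, 0, 0], [-1, -0.02, 0.36, 0, 0], [-1, 0, 0, 0.5, 0], [-1, 0, 0, 0.7, 0], [-1, 0, 0, 0.5, 0], [-1, 0, 0, 0.3, 0], [-1, 0, 0, 0, 0], [-1, 0, 0, 0, 0]],
  ],
)

```text
t: 7.4
position: [588.9, 7.5, 166.5]
eef_rot: [0.0, 0.399, 0.917, -0.0]
force: [0.4, -0.5, -0.2]
finger_gap: 23.6
gripper_force: 40.1
```

Run:
```python
from h import *
s=arm.observe();print(s["position"],yaw(s),to_tool(s,[587.2,7.3,95]-s["position"]))
im=arm.get_image("wrist");save(im,"w3.png")
print(proj("wrist",[[587.2,7.3,70],[587.2,7.3,85]],s))
```

```text
[588.92803983   7.4754802  166.46090989] 132.97629083630534 [ 0.03506875 -0.04601272  2.38203141]
[[319.49466227 246.89237006]
 [319.37767795 255.44632754]]
```

View pics/w3.png

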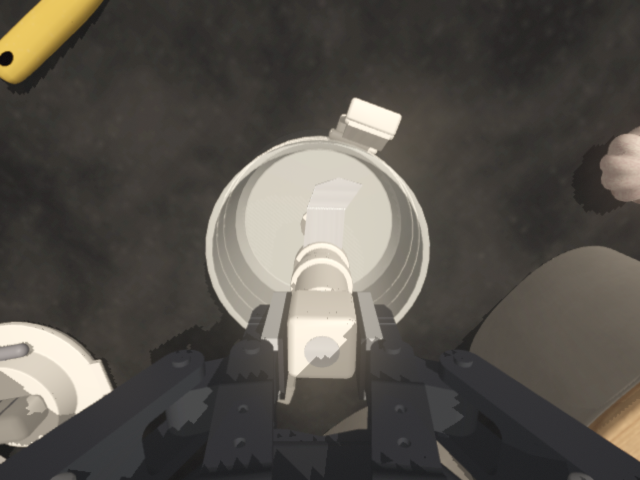

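The rim spans columns 207–429 (centre 318 against 319 predicted), so the alignment is good. Descending gently.

>>> drive_tool(
  deltas=[
    [[-1, 0.03, -0.05, 0.2, 0], [-1, 0, 0, 0.2, 0], [-1, 0, 0, 0.2, 0], [-1, 0, 0, 0.2, 0], [-1, 0, 0, 0.2, 0], [-1, 0, 0, 0.1, 0], [-1, 0, 0, 0, 0]],
  ],
)

```text
t: 8.15
position: [586.7, 7.5, 132.5]
eef_rot: [-0.001, 0.399, 0.917, -0.0]
force: [-0.2, -0.1, -1.2]
finger_gap: 23.7
gripper_force: 40.1
```

>>> drive_tool(
  deltas=[
    [[-1, 0, 0, 0.2, 0], [-1, 0, 0, 0.3, 0], [-1, 0, 0, 0.3, 0], [-1, 0, 0, 0.2, 0], [-1, 0, 0, 0.12, 0], [-1, 0, 0, 0.06, 0], [-1, 0, 0, 0, 0]],
  ],
)

```text
t: 8.85
position: [587.2, 7.4, 97.7]
eef_rot: [-0.0, 0.399, 0.917, -0.0]
force: [-1.0, 0.3, -1.8]
finger_gap: 23.3
gripper_force: 40.1
```

>>> drive_tool(
  deltas=[
    [[-1, 0, 0, 0.08, 0], [-1, 0, 0, 0.05, 0], [-1, 0, 0, 0.05, 0], [-1, 0, 0, 0, 0]],
  ],
)

```text
t: 9.25
position: [588.2, 7.3, 95.0]
eef_rot: [0.001, 0.399, 0.917, 0.0]
force: [-3.4, -0.5, 10.0]
finger_gap: 23.7
gripper_force: 41.3
```

Contact at 10 N at the expected height, so the rotor is seated. Release and rise.

>>> drive_tool(
  deltas=[
    [[0.06, 0, 0, -0.05, 0], [0.06, 0, 0, 0, 0], [0.06, 0, 0, 0, 0], [0.06, 0, 0, 0, 0], [0.06, 0, 0, -0.3, 0], [0.06, 0, 0, -0.6, 0], [0.06, 0, 0, -1, 0], [0.06, 0, 0, -1, 0], [0.06, 0, 0, -1, 0], [0.06, 0, 0, -0.8, 0], [0.06, 0, 0, -0.3, 0], [0.06, 0, 0, 0, 0]],
  ],
)

```text
t: 10.45
position: [588.3, 7.4, 246.1]
eef_rot: [0.002, 0.399, 0.917, 0.001]
force: [-0.1, -0.9, -0.5]
finger_gap: 45.2
gripper_force: 0.0
```

Run:
```python
from h import *
s=arm.observe();print(s["position"],yaw(s),s["finger_gap"],to_tool(s,[507.5,-264,240]-s["position"]))
im=arm.get_image("wrist");save(im,"w4.png")
print(proj("wrist",[[587.2,7.3,104],[587.2,7.3,104-84]],s))
```

```text
[588.32802478   7.41837171 246.14378433] 133.00160964193472 45.23617173068635 [-4.77848659 -8.14138277  0.19552031]
[[319.90275347 226.30192813]
 [319.95459466 201.37388071]]
```

View pics/w4.png

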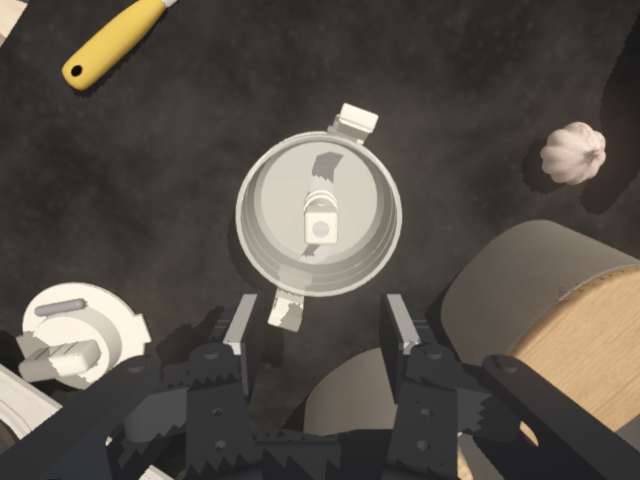

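The rotor stands home: its head is at (321,229) against (320,226) predicted. Moving on to the lid, then turning.

>>> drive_tool(
  deltas=[
    [[0.5, -0.3, -0.5, 0, 0], [1, -0.58, -1, 0, 0], [1, -0.58, -1, 0, 0], [1, -0.58, -1, 0, 0], [1, -0.58, -1, 0, 0], [1, -0.58, -1, 0, 0], [1, -0.58, -1, 0, 0], [1, -0.58, -1, 0, 0], [1, -0.42, -0.64, 0, 0], [1, 0, 0, 0, 1], [1, 0, 0, 0, 1], [1, 0, 0, 0, 1]],
  ],
)

```text
t: 11.7
position: [504.5, -264.6, 241.5]
eef_rot: [-0.002, 0.584, 0.812, -0.0]
force: [-1.0, -0.2, 0.7]
finger_gap: 85.6
gripper_force: 0.0
```

>>> drive_tool(
  deltas=[
    [[1, 0, 0, 0, 1], [1, 0, 0, 0, 1], [1, 0, 0, 0, 1], [1, 0, 0, 0, 1], [1, 0, 0, 0, 1], [1, 0, 0, 0, 1], [1, 0, 0, 0, 0.75], [1, 0, 0, 0, 0], [1, 0, 0, 0, 0]],
  ],
)

```text
t: 12.6
position: [505.3, -264.1, 242.5]
eef_rot: [-0.001, 0.887, 0.463, -0.001]
force: [-0.5, 0.1, -0.0]
finger_gap: 85.2
gripper_force: 0.0
```

Run:
```python
from h import *
s=arm.observe();print(repr(s["position"]),s["eef_rot"],yaw(s),s["finger_gap"])
im=arm.get_image("wrist");save(im,"w5.png")
print(proj("wrist",[[507.5,-264,68]],s))
```

```text
array([ 505.34266441, -264.10978573,  242.4950053 ]) [-1.08856447e-03  8.86519305e-01  4.62689561e-01 -8.40653903e-04] 55.12168727888542 85.23014032313117
[[324.00981129 215.03107582]]
```

View pics/w5.png

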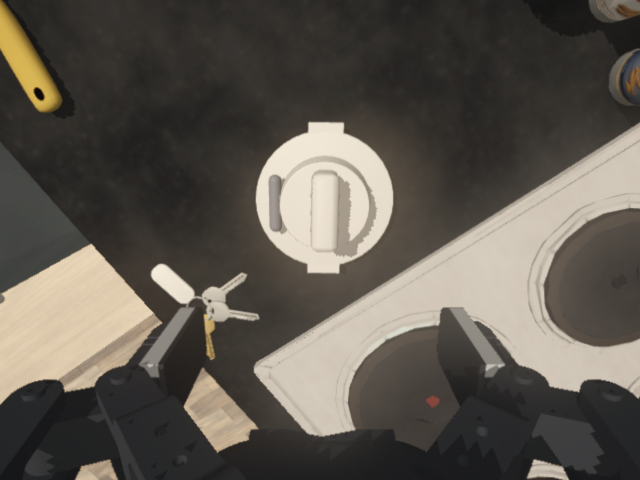

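The bar is vertical in the picture, centred at about (324.5,211), with the ears at columns 323–326, so the angle is right.

Run:
```python
from h import *
s=dict(position=np.array([505.343,-264.11,242.495]),eef_rot=arm.observe()["eef_rot"])
a=at_z("wrist",(324.5,211),68,s); b=at_z("wrist",(325,199),16,s); print(a,b)
print(to_tool(s,a-s["position"]),to_tool(s,b-s["position"]), to_tool(s,[0,0,60-242.5]))
u,v=at_z("wrist",(326,124),16,s),at_z("wrist",(323.5,272),16,s); d=u-v; print((u+v)/2,np.degrees(np.arctan2(d[1],d[0])))
```

```text
[ 509.73786617 -261.64516724   68.        ] [ 509.65381877 -262.92658159   16.        ]
[0.1531932  0.08513786 5.81628464] [0.11715201 0.11084699 7.54958116] [2.08973704e-03 1.25345235e-02 6.08332006e+00]
[ 507.87381724 -264.99202677   16.        ] 54.22911249902782
```

>>> drive_tool(
  deltas=[
    [[0.6, 0.1, 0.1, 0.4, 0], [0.6, 0, 0, 0.9, 0], [0.6, 0, 0, 0.9, 0], [0.6, 0, 0, 0.9, 0], [0.6, 0, 0, 0.9, 0], [0.6, 0, 0, 0.9, 0], [0.6, 0, 0, 0.6, 0], [0.6, 0, 0, 0.4, 0], [0.6, 0, 0, 0.13, 0], [0.6, 0, 0, 0, 0], [0.6, 0, 0, 0, 0]],
  ],
  force=90,
)

```text
t: 13.75
position: [511.5, -263.7, 64.1]
eef_rot: [0.001, 0.887, 0.462, 0.0]
force: [0.0, 0.2, -0.5]
finger_gap: 68.4
gripper_force: 0.0
```

>>> drive_tool(
  deltas=[
    [[0.3, 0, -0.07, 0.1, 0], [-1, 0, 0, 0, 0], [-1, 0, 0, 0, 0], [-1, 0, 0, 0, 0], [-1, 0, 0, 0, 0], [-1, 0, 0, 0, 0], [-1, 0, 0, 0, 0]],
  ],
)

```text
t: 14.45
position: [509.4, -262.3, 60.9]
eef_rot: [0.0, 0.887, 0.462, 0.0]
force: [-1.1, 0.3, 4.9]
finger_gap: 20.4
gripper_force: 88.3
```

>>> drive_tool(
  deltas=[
    [[-1, 0, 0, -0.4, 0], [-1, 0, 0, -0.8, 0], [-1, 0, 0, -0.9, 0], [-1, 0, 0, -0.9, 0], [-1, 0, 0, -0.9, 0], [-1, 0, 0, -0.8, 0], [-1, 0, 0, -0.2, 0], [-1, 0, 0, 0, 0]],
  ],
)

```text
t: 15.25
position: [509.4, -262.4, 208.3]
eef_rot: [0.001, 0.887, 0.462, 0.001]
force: [0.3, 0.3, -1.3]
finger_gap: 20.8
gripper_force: 88.2
```

>>> drive_tool(
  deltas=[
    [[-1, 0.4, -0.14, 0, 0], [-1, 0.9, -0.3, 0, 0], [-1, 0.9, -0.3, 0, 0], [-1, 0.9, -0.3, 0, 0], [-1, 0.9, -0.31, 0, 0], [-1, 0.9, -0.31, 0, 0], [-1, 0.9, -0.31, 0, 0], [-1, 0.9, -0.31, 0, 0], [-1, 0.9, -0.31, 0, 0], [-1, 0.8, -0.28, 0, 0], [-1, 0.46, -0.15, 0, 0], [-1, 0, 0, 0, 0]],
  ],
)

```text
t: 16.45
position: [586.5, 9.8, 205.4]
eef_rot: [-0.001, 0.886, 0.463, -0.001]
force: [-1.0, -0.1, -2.2]
finger_gap: 20.3
gripper_force: 88.2
```

>>> drive_tool(
  deltas=[
    [[-1, 0, 0, 0, -0.6], [-1, 0, 0, 0, -0.9], [-1, 0, 0, 0, -0.9], [-1, 0, 0, 0, -0.9], [-1, 0, 0, 0, -0.9], [-1, 0, 0, 0, -0.9], [-1, 0, 0, 0, -0.9], [-1, 0, 0, 0, -0.8], [-1, 0, 0, 0, -0.4], [-1, 0, 0, 0, 0], [-1, 0, 0, 0, 0]],
  ],
)

```text
t: 17.55
position: [586.6, 6.9, 206.6]
eef_rot: [-0.0, 0.556, 0.831, -0.0]
force: [0.1, -0.2, -0.8]
finger_gap: 20.6
gripper_force: 88.2
```

Run:
```python
from h import *
s=arm.observe();print(repr(s["position"]),s["eef_rot"],yaw(s),s["finger_gap"])
im=arm.get_image("wrist");save(im,"w6.png")
print(to_tool(s,[587.2,7.4,s["position"][2]]-s["position"]))
z=s["position"][2]-61; Rt=rot(s["eef_rot"])
print("ears if centred",proj("wrist",[s["position"]+Rt@[68.5*k,0,0]+[0,0,16-61] for k in(1,-1)],s))
y=np.array([np.cos(np.radians(112.7)),np.sin(np.radians(112.7)),0])
print("hooks",proj("wrist",[np.array([587.2,7.4,105])+k*76*y for k in(1,-1)],s))
```

```text
array([586.63618717,   6.88545422, 206.57105841]) [-4.21536387e-04  5.55766292e-01  8.31338347e-01 -4.52892451e-04] 112.47295588383224 20.591026193091956
[ 8.66517545e-03  2.39226730e-02 -2.75119777e-05]
ears if centred [[321.60385654 130.47571643]
 [321.84652877 406.65903547]]
hooks [[322.44444142 112.38088915]
 [323.4340359  355.94176234]]
```

View pics/w6.png

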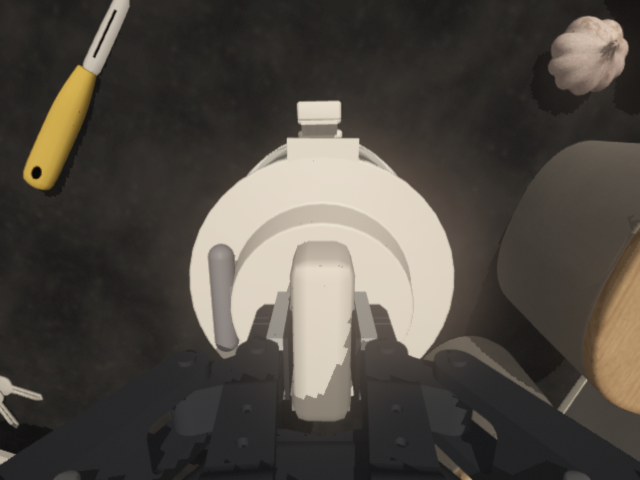

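The lid is in hand with its front ear at rows 138–158, centre column 323, and the plate across columns 190–453. The front hook's top is at (319.5,112). The ear edge sits about 8 px behind prediction, so I'll fit the plate outline.

Run:
```python
from h import *
from scipy.optimize import least_squares
s=dict(position=np.array([586.636,6.885,206.571]),eef_rot=np.array([-4.2e-4,.555766,.831338,-4.5e-4]))
g=cv2.GaussianBlur(cv2.imread("pics/w6.png",0),(5,5),0).astype(float)
pts=[]
for r in range(200,325,5):
    L=np.diff(g[r,150:215]); pts.append((150.5+L.argmax(),r))
    Q=np.diff(g[r,425:475]); pts.append((425.5+Q.argmin(),r))
pts=np.array(pts); Rt=rot(s["eef_rot"])
th=np.radians(np.arange(0,360,1))
def circ(p,z=16): return proj("wrist",s["position"]+np.c_[p[0]+62*np.cos(th),p[1]+62*np.sin(th),np.full(360,p[2]-0.)]@Rt.T,s)
def res(p):
    c=circ(p); return np.sqrt(((pts[:,None]-c)**2).sum(2)).min(1)
for z0 in(45,):
    f=least_squares(res,[0,0,z0],loss="soft_l1"); print(f.x,res(f.x).round(1).max(),np.median(res(f.x)))
    f2=least_squares(lambda p:res([p[0],p[1],45]),[0,0],loss="soft_l1"); print(f2.x,np.median(f2.fun))
for o in(0,-3.4): print(o,"bar front",proj("wrist",s["position"]+Rt@[32+o,0,-7],s),"ear",proj("wrist",s["position"]+Rt@[68.5+o,0,45],s))
```

```text
[-3.09384541 -0.15799679 47.252639  ] 55.4 0.6709211212485506
[-3.76810595 -0.16277832] 1.31899515612047
0 bar front [[321.59905173 256.22756043]] ear [[321.47054247 130.45362442]]
-3.4 bar front [[321.60889532 266.37675058]] ear [[321.47881186 138.91039993]]
```

Several measurements agree that the lid sits about 2.5 mm back along tool x, so I shift forward and descend to just above hook contact.

>>> drive_tool(
  deltas=[
    [[-1, 0.09, 0.02, 0.3, 0], [-1, 0, 0, 0.5, 0], [-1, 0, 0, 0.5, 0], [-1, 0, 0, 0.4, 0], [-1, 0, 0, 0.15, 0], [-1, 0, 0, 0, 0], [-1, 0, 0, 0, 0]],
  ],
)

```text
t: 18.3
position: [586.9, 10.5, 151.8]
eef_rot: [-0.0, 0.555, 0.832, 0.0]
force: [-0.7, 0.9, -1.4]
finger_gap: 20.6
gripper_force: 88.3
```

Run:
```python
from h import *
s=arm.observe();print(s["position"],yaw(s),s["force"],to_tool(s,[587.2,7.4,s["position"][2]]-s["position"])*30)
```

```text
[586.87374957  10.45285058 151.75217582] 112.58833955227111 [-0.68384234  0.94821432 -1.43317841] [-2.94397664e+00 -8.71399200e-01 -9.88042317e-04]
```

>>> drive_tool(
  deltas=[
    [[-1, 0, -0.03, 0.05, 0], [-1, 0, 0, 0.1, 0], [-1, 0, 0, 0.1, 0], [-1, 0, 0, 0, 0]],
  ],
)

```text
t: 18.7
position: [586.9, 9.9, 145.1]
eef_rot: [0.001, 0.555, 0.832, 0.001]
force: [1.2, 0.1, 2.2]
finger_gap: 20.8
gripper_force: 88.8
```

>>> drive_tool(
  deltas=[
    [[-1, 0, 0, 0.07, 0], [-1, 0, 0, 0.07, 0], [-1, 0, 0, 0, 0]],
  ],
)

```text
t: 19.0
position: [587.5, 10.0, 142.0]
eef_rot: [0.002, 0.555, 0.832, 0.001]
force: [0.0, -0.6, 7.6]
finger_gap: 20.3
gripper_force: 89.6
```

>>> drive_tool(
  deltas=[
    [[-1, 0, 0, 0.08, 0], [-1, 0, 0, 0.08, 0], [-1, 0, 0, 0, 0]],
  ],
)

```text
t: 19.3
position: [586.4, 10.1, 135.9]
eef_rot: [0.0, 0.555, 0.832, 0.0]
force: [1.0, -0.9, 5.8]
finger_gap: 20.6
gripper_force: 89.0
```

>>> drive_tool(
  deltas=[
    [[-1, 0, 0, 0.05, 0], [-1, 0, 0, 0.05, 0], [-1, 0, 0, 0, 0], [-1, 0, 0, 0, 0]],
  ],
)

```text
t: 19.7
position: [586.4, 10.1, 135.8]
eef_rot: [0.001, 0.555, 0.832, 0.0]
force: [-6.2, 0.0, 20.7]
finger_gap: 20.3
gripper_force: 91.3
```

Run:
```python
from h import *
s=arm.observe();print(s["position"],s["force"],s["moment"]);
```

```text
[586.42097171  10.10356137 135.8082408 ] [-6.15688901  0.0382548  20.66791527] [-0.0722632   1.22809454 -0.04041355]
```

>>> drive_tool(
  deltas=[
    [[-1, 0, 0, 0.05, 0], [-1, 0, 0, 0, 0], [-1, 0, 0, -0.08, 0], [-1, 0, 0, -0.08, 0], [-1, 0, 0, -0.04, 0], [-1, 0, 0, 0, 0]],
  ],
)

```text
t: 20.3
position: [585.1, 10.2, 135.9]
eef_rot: [-0.001, 0.555, 0.832, -0.0]
force: [-1.2, 0.8, 2.0]
finger_gap: 20.3
gripper_force: 88.8
```

Next, a light tug to confirm that both hooks hold.

>>> drive_tool(
  deltas=[
    [[-1, 0, 0, -0.05, 0], [-1, 0, 0, -0.04, 0], [-1, 0, 0, 0, 0]],
  ],
)

```text
t: 20.6
position: [584.8, 10.1, 137.5]
eef_rot: [-0.001, 0.555, 0.832, -0.001]
force: [2.0, 1.1, -9.0]
finger_gap: 20.4
gripper_force: 88.7
```

It rose by just the 1.5 mm of play, then held at 9 N: both clicked. Press back down, release, rise.

>>> drive_tool(
  deltas=[
    [[-1, 0, 0, 0.08, 0], [-1, 0, 0, 0.08, 0], [-1, 0, 0, 0.03, 0], [-1, 0, 0, 0, 0], [0.3, 0, 0, 0, 0], [0.3, 0, 0, 0, 0], [0.3, 0, 0, 0, 0], [0.3, 0, 0, 0, 0]],
  ],
)

```text
t: 21.4
position: [586.0, 10.0, 133.6]
eef_rot: [0.0, 0.555, 0.832, 0.0]
force: [0.0, 0.1, 0.3]
finger_gap: 55.3
gripper_force: 0.0
```

>>> drive_tool(
  deltas=[
    [[0.3, 0, 0, -0.3, 0], [0.3, 0, 0, -0.6, 0], [0.3, 0, 0, -0.9, 0], [0.3, 0, 0, -0.9, 0], [0.3, 0, 0, -0.6, 0], [0.3, 0, 0, -0.3, 0], [0.3, 0, 0, 0, 0], [0.3, 0, 0, 0, 0]],
  ],
)

```text
t: 22.2
position: [585.4, 10.0, 241.0]
eef_rot: [-0.0, 0.555, 0.832, -0.0]
force: [-0.7, 0.4, -1.0]
finger_gap: 55.4
gripper_force: 0.0
```

Run:
```python
from h import *
s=arm.observe();print(s["position"],s["force"],s["finger_gap"])
w=arm.get_image("wrist");sc=arm.get_image("scene")
a=cv2.resize(w,(400,300)); b=cv2.resize(sc[150:270,280:480],(400,240),interpolation=cv2.INTER_CUBIC)
b=np.vstack([b,np.zeros((60,400,3),np.uint8)])
cv2.imwrite("pics/f.png",np.hstack([a,b])[:,:,::-1])
```

```text
[585.43149257  10.03038201 240.98569889] [-0.69844961  0.37312476 -1.04510979] 55.421577671041064
```

View pics/f.png

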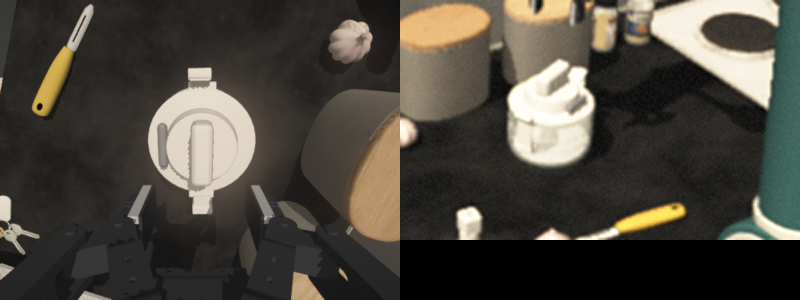

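The lid sits level on the bowl. In the left half, both hooks at (200,75) and (201,203) overlap the ears. Handing in.

```bash
python3 -c "
from plant import arm
print(arm.sign_off())"
```

```text
the job is handed in; nothing more can be done
None
```

The chopper is assembled and handed in at about 22 s: the blade rotor is down on its shoulder, and the lid is flush and held by both hooks in a light tug test (9 N). The whipping disc and pink look-alike were not touched.

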